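# Straighten the slumped slide cases in the file stand

### The arm

A 6-joint arm with a two-finger parallel gripper is mounted at the origin on the work surface. World frame = base frame: x ahead of the robot, y to its left, z up, the work surface at z = 0. Lengths are in m, angles in rad, forces in N, time in s.
With the tool pointing down it reaches from about 0.25 to 0.725 m from the base axis. Payload 4 kg.
Tool frame: the origin (TCP) lies on the front face of the gripper's body, between the roots of the fingers; the fingertips stand 73 mm ahead of it and the grasp point (between the pads) lies bot.tcp_to_grasp ahead of it (bot.tcp_to_grasp is the distance from the TCP to the grasp point, in m); z points along the fingers, y is the line along which they close (so a half turn about z gives the same grasp; the last joint's range is limited). The gripper opens to 85 mm and grips with 20 to 120 N. Pads are 22 mm wide; open, the fingers measure 114 mm over their backs; the gripper's body (76 mm by 85 mm) begins 54 mm behind the grasp point. The pads swing forward as they close: fully open they stand 13 mm farther back than shut.
Start: joints at [1.332, 0.241, 0.005, 1.335, 0, 1.571], TCP at [0.118, 0.486, 0.304] pointing down, gripper open.
Joint ranges: [-2.72, 2.72], [-1.05, 1.87], [-1.09, 1.28], [-1.99, 2.15], [-1.42, 1.44], [-3.14, 3.14]. Speed limits (rad/s): [2.79, 2.79, 3.14, 3.14, 3.14, 3.14].

### API

Orientations are given as a unit quaternion [x, y, z, w].
In Python, from workcell import bot gives the robot as it stands.
- The arm moves only by the shell command python3 -m jog 'ROWS' [OPENING]. ROWS is JSON, one flat list of numbers, 6 for each row, row after row: the shift along the world's x, y, z scaled (see below), then the turn, a rotation vector about the world's x, y, z scaled (see below). In form: [tx, ty, tz, wx, wy, wz, tx, ty, tz, wx, wy, wz, ...]. A call has 1 to 10 rows; each row is the pose to reach, as a shift and turn from the pose commanded when the call began; what a row does not reach only later rows make up. The controller multiplies each number of a shift by 800 mm and each number of a turn by 2 rad. A row lasts 1/12 s, in which the tool goes at most 41.7 mm and 7.16 degrees, less where a joint would pass 70% of its speed; a pose out of reach is approached as far as the arm can. A call with a number of a shift or a turn outside -1 to 1 is refused whole. A call with a gripper value outside its range is refused whole. OPENING is the opening, from -1 (shut) to 1 (fully open), set as the call begins (- or left out, the last holds). The fingers move at their own pace and stop on an object; the grip force is fixed at half the most. Time passes only in rows, so rows that repeat a pose let the fingers close. It gives the time, the measured TCP pose, the force, the opening and the grip force at its end, in the units of the state.
- bot.get_obs(): the state, without advancing time (a new reading comes with each control period).
- bot.camera(name): name is "side" or "top"; returns (picture, depth): 480x640x3 uint8, red, green, blue; 480x640 float32, m along the optical axis (not along the pixel's ray), 0 where there is no reading.
- bot.calibration(name): a dict with "intrinsics" (3x3 intrinsics, pixels), "dist" ([k1, k2, p1, p2, k3] as OpenCV has them; the pictures are not rectified), "pose" (4x4, takes a point from camera to world coordinates). Camera axes: x right, y up, looking along -z (the intrinsics and any distortion apply to the point x, -y, -z); pixel columns grow to the right and rows downward; lengths in m; the calibration is good to about 2 mm. A picture is of the moment at which its call begins. calibration takes no time and is no camera call.
- bot.job_done(): hands the job in; it is judged then, once.
Trained networks look in the newest picture that a camera, given by its name, has taken for a name from the list of things; names that differ only in an ending like _2 or _b are one class to them, and where a whole thing is asked for, a point or a joint stands for the part that bears it (a point fixed in the world has none). Each returns a list of dicts, best first, with "confidence" (0 to 1); they miss things now and then, are a little off and sometimes report something else, mostly with a low value. They report only what shows in the picture. A call takes as long as a camera call. They do not tell look-alikes from the thing itself.
- bot.find_in(label, camera): "at" ([x, y, z] in m, in the coordinates of the camera as it stood for that picture, good to about 4 mm: the middle of the surface that is visible of it).
- bot.tip_of(label, camera): "at" ([x, y, z] in m, in the coordinates of the camera as it stood for that picture, good to about 4 mm: a listed point, or the origin of a listed thing).
The state is a dict: "clock": time; "joint_pos": joint angles; "joint_vel": joint speeds; "tau": joint torques, N m; "eef_pos": TCP position; "tool_rot": TCP orientation; "ft_force": force on the tool from outside, world axes, zero at the start; "ft_torque": the same for the moment, N m; "grip_width": finger opening in m; "grasp_force": force on a finger pad.
Only numpy, scipy, OpenCV 4.12 (cv2) and the standard library are available. Lean on these libraries where they do the work, as an engineer would, in place of code of your own. Each camera call takes 0.05 s, during which the arm holds its last target. There are 200 camera calls.

### The job

The four slide cases in the grey file stand have slumped over. Push them along the stand, without lifting them out, until all four stand upright and packed tight against its backstop, with their ends square and flush against its side fence. Be gentle: the stand is held only by its own weight and must not shift, and the bottle, pot and dish must be left where they are.

Things in the scene. Friction and masses are not known exactly. Their poses are not given: they have to be found in the camera images.
- stand: grey steel file stand, loose on the bench, 3.2 kg: slides when pushed with over about 18 N; the row moves with 2 to 8 N when pushed at its feet, and may jam when pushed higher. Origin at the centre of its underside, z up, +x away from the robot within 20 degrees. Base plate 200 (x) x 190 (y) x 8 mm thick; cases stand on it. Backstop wall along the +x edge, side fence along the +y edge; -x and -y sides open.
- backstop (a point): middle of the top edge of the backstop's inner face (stand frame +88, +30, 76 mm); wall 12 mm thick, 130 long (stand y = -35 to +95 mm). Cases packed against it touch its inner face and one another.
- fence (a point): middle of the top edge of the side fence's inner face (stand frame 0, +87, 58 mm); wall 8 mm thick, running from the backstop along the whole +y edge. A case flush with it has its origin at stand y = +22 mm.
- stand_heel (a point): the outer corner of the stand's base plate at its -x, -y side, on the plate's upper face (stand frame -100, -95, 8 mm)
- case_blue: flat closed slide case, blue plastic with a paper label, of its own thickness between 14 and 20 (its x) x 130 wide (its y) x 90 tall (its z) mm, about 0.16 kg; origin at the centre of its underside. At the start it stands in the file stand leaning 15 to 30 degrees with its top towards the backstop, x and y roughly along the stand's x and y.
- case_yellow: flat closed slide case, yellow plastic with a paper label, of its own thickness between 14 and 20 (its x) x 130 wide (its y) x 90 tall (its z) mm, about 0.16 kg; origin at the centre of its underside. At the start it stands in the file stand leaning 15 to 30 degrees with its top towards the backstop, x and y roughly along the stand's x and y.
- case_green: flat closed slide case, green plastic with a paper label, of its own thickness between 14 and 20 (its x) x 130 wide (its y) x 90 tall (its z) mm, about 0.16 kg; origin at the centre of its underside. At the start it stands in the file stand leaning 15 to 30 degrees with its top towards the backstop, x and y roughly along the stand's x and y.
- case_white: flat closed slide case, white plastic with a paper label, of its own thickness between 14 and 20 (its x) x 130 wide (its y) x 90 tall (its z) mm, about 0.16 kg; origin at the centre of its underside. At the start it stands in the file stand leaning 15 to 30 degrees with its top towards the backstop, x and y roughly along the stand's x and y.
- reagent: brown glass reagent bottle with red cap, 60 mm across, 130 tall, loose bystander; origin under its centre
- pot: open steel pot, 72 mm across, 85 tall, loose bystander; origin under its centre
- dish: green glass staining dish, open box 100 x 80 x 55 tall mm, loose bystander; origin under its centre
Not all that is in view belongs to the job. There is more than one size of the case_white; the one meant has the size given above. Leave any red look-alike of the case_blue alone.

How it is judged:
By the outcome, as a careful person would: the job done as asked, in the order asked, and still so for the second after the job is handed in, with the robot touching nothing.
It also fails if it takes over 64 s, if anything falls off the work surface, if the arm or the gripper's body presses on something with over 40 N, if the wrist force passes 120 N, or if a joint passes its speed limit or range.

## Working session

There is one attempt and no reset: what is moved stays moved. The work goes in short steps, Python scripts to look and compute and a shell command to move; the robot and the scene stay as the last step left them, time stands still between calls to the robot, and variables do not carry over. Pictures are saved under pics/ and viewed, at most 10 in all, crops included, and the job is handed in when it is done.

```bash
mkdir -p pics; cat > h.py <<'E'
import numpy as np, cv2
from workcell import bot
def snap(c,n):
    im,d=bot.camera(c); cv2.imwrite(f'pics/{n}.png',im[:,:,::-1]); np.save(f'pics/{n}.npy',d); return im,d
def w(c,p): return (bot.calibration(c)['pose']@np.r_[p,1])[:3]
def cloud(c,d):
    k=bot.calibration(c); v,u=np.mgrid[0:480,0:640]
    n=cv2.undistortPoints(np.stack([u,v],-1).reshape(-1,1,2).astype(np.float32),k['intrinsics'],np.array(k['dist'])).reshape(480,640,2)
    P=np.stack([n[...,0]*d,-n[...,1]*d,-d,np.ones_like(d)],-1)
    return (P@k['pose'].T)[...,:3]
E
python3 - <<'E'
from h import *
np.set_printoptions(precision=3,suppress=True)
for c in('top','side'):
    snap(c,c+'0'); print(c,bot.calibration(c)['pose'][:3,3])
    for l in('backstop','fence','stand_heel','stand','case_blue','case_yellow','case_green','case_white','reagent','pot','dish'):
        print(l,[(round(r['confidence'],2),w(c,r['at'])) for r in bot.tip_of(l,c)[:2]])
print({k:np.round(v,3) for k,v in bot.get_obs().items()},bot.tcp_to_grasp)
E
```

```text
top [ 0.435 -0.058  1.164]
backstop [(0.67, array([0.678, 0.071, 0.073]))]
fence [(0.97, array([0.592, 0.123, 0.057]))]
stand_heel [(0.83, array([ 0.493, -0.063,  0.006])), (0.33, array([ 0.624, -0.346,  0.001]))]
stand [(0.67, array([ 0.59 ,  0.038, -0.001])), (0.43, array([0.583, 0.056, 0.013]))]
case_blue [(0.85, array([ 0.637, -0.211,  0.004])), (0.68, array([ 0.833, -0.15 ,  0.006]))]
case_yellow [(0.56, array([ 0.626, -0.345, -0.002]))]
case_green [(0.85, array([0.581, 0.053, 0.01 ]))]
case_white [(0.81, array([0.733, 0.206, 0.004])), (0.71, array([0.757, 0.059, 0.003]))]
reagent [(0.79, array([ 0.622, -0.346, -0.001]))]
pot [(0.93, array([ 0.627,  0.338, -0.002]))]
dish [(0.75, array([ 0.439, -0.449,  0.002]))]
side [ 0.519 -0.899  0.626]
backstop [(0.36, array([ 0.497, -0.063,  0.01 ]))]
fence [(0.58, array([0.59 , 0.126, 0.057]))]
stand_heel [(0.57, array([ 0.499, -0.062,  0.013]))]
stand [(0.79, array([ 0.596,  0.036, -0.002])), (0.23, array([0.652, 0.048, 0.012]))]
case_blue [(0.95, array([0.65 , 0.045, 0.014])), (0.89, array([ 0.64 , -0.214,  0.004]))]
case_yellow [(0.75, array([0.608, 0.05 , 0.013]))]
case_green [(0.64, array([0.587, 0.055, 0.009]))]
case_white [(0.85, array([0.63 , 0.039, 0.013])), (0.85, array([0.729, 0.208, 0.004]))]
reagent [(0.86, array([ 0.621, -0.343, -0.004]))]
pot [(0.81, array([0.629, 0.339, 0.004]))]
dish [(0.79, array([ 0.44 , -0.444, -0.001])), (0.59, array([0.589, 0.126, 0.057]))]
{'clock': np.float64(1.2), 'joint_pos': array([ 1.332,  0.241,  0.005,  1.335, -0.   ,  1.571]), 'joint_vel': array([-0.   , -0.   , -0.002,  0.001, -0.   ,  0.   ]), 'tau': array([ -0.   , -37.222,  25.269,   0.001,  -0.   ,  -0.   ]), 'eef_pos': array([0.118, 0.486, 0.304]), 'tool_rot': array([ 0.119,  0.993, -0.   ,  0.   ]), 'ft_force': array([-0.27 ,  0.663, -0.261]), 'ft_torque': array([-0.004, -0.016, -0.03 ]), 'grasp_force': np.float64(0.0), 'grip_width': np.float64(0.085)} 0.0539
```

View pics/top0.png

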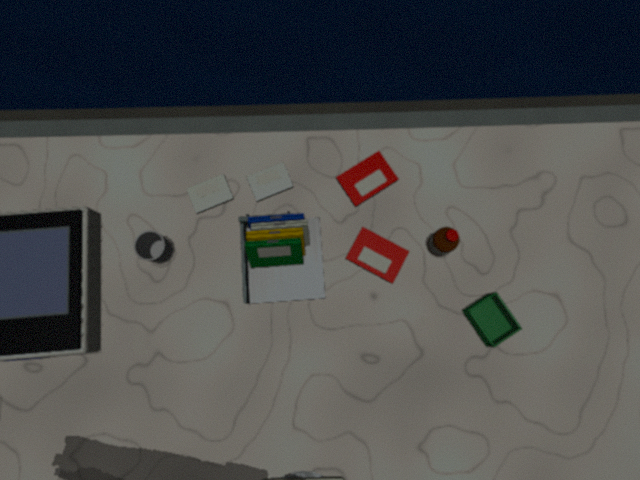

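View pics/side0.png

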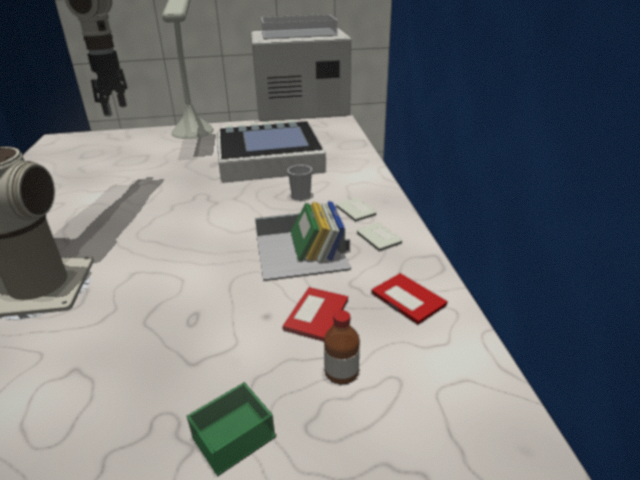

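The stand is at about (0.59, 0.04), with blue, white, yellow and green (nearest the robot) leaning towards the backstop. In the top view it spans roughly (242–325, 213–302). The red and white lookalikes lie flat elsewhere. Next I'll fit the stand frame and the case geometry.

```bash
cat >> h.py <<'E'
from scipy.optimize import least_squares
S=np.array([[.088,.03],[0,.087],[-.1,-.095]])
def fit(M,S=S):
    f=lambda q:((np.c_[np.cos(q[2])*S[:,0]-np.sin(q[2])*S[:,1]+q[0],np.sin(q[2])*S[:,0]+np.cos(q[2])*S[:,1]+q[1]])-M).ravel()
    r=least_squares(f,[.59,.04,0]); return r.x,r.fun
def tostand(P,q):
    c,s=np.cos(q[2]),np.sin(q[2]); d=P[...,:2]-q[:2]
    return np.stack([c*d[...,0]+s*d[...,1],-s*d[...,0]+c*d[...,1],P[...,2]],-1)
E
python3 - <<'E'
from h import *
np.set_printoptions(precision=4,suppress=True)
q,r=fit(np.array([[.678,.071],[.591,.1245],[.496,-.0625]])); print(q,r)
for c in('top','side'):
    im=cv2.imread(f'pics/{c}0.png'); P=cloud(c,np.load(f'pics/{c}0.npy')); L=tostand(P,q)
    hsv=cv2.cvtColor(im,cv2.COLOR_BGR2HSV)
    inb=(abs(L[...,0])<.11)&(abs(L[...,1])<.1)&(L[...,2]>.012)
    # plate outline
    pl=(abs(L[...,2]-.008)<.004)&(abs(L[...,0])<.13)&(abs(L[...,1])<.12)&(hsv[...,1]<40)
    for n,lo,hi in(('green',45,85),('yellow',18,35),('blue',100,130)):
        m=inb&(hsv[...,0]>lo)&(hsv[...,0]<hi)&(hsv[...,1]>120); A=L[m]
        if len(A)<5: continue
        print(c,n,len(A),np.percentile(A,[2,50,98],axis=0).ravel())
        A=A[A[:,2]<.09]
        print('  fit x=a+b*y+c*z',np.linalg.lstsq(np.c_[np.ones(len(A)),A[:,1],A[:,2]],A[:,0],rcond=None)[0])
ims=[cv2.resize(cv2.imread('pics/top0.png')[195:315,225:345],(400,400),interpolation=2),cv2.resize(cv2.imread('pics/side0.png')[185:285,245:365],(400,400),interpolation=2)]
cv2.imwrite('pics/crop0.png',np.hstack(ims))
E
```

```text
[0.5926 0.0372 0.0381] [ 0.0014 -0.0005 -0.0017 -0.0004  0.0003  0.0009]
top green 1009 [-0.0123 -0.0452  0.0198  0.0087  0.0177  0.0596  0.0363  0.0793  0.094 ]
  fit x=a+b*y+c*z [-0.0247 -0.0002  0.5862]
top yellow 626 [ 0.0163 -0.0526  0.0296  0.0471  0.0052  0.0923  0.0616  0.0757  0.0984]
  fit x=a+b*y+c*z [0.0212 0.1353 0.3091]
top blue 295 [ 0.0783 -0.0542  0.0852  0.0848  0.0145  0.0947  0.0925  0.0704  0.0997]
  fit x=a+b*y+c*z [ 0.1023 -0.1213 -0.1578]
side green 14 [ 0.0271 -0.0355  0.0893  0.0297 -0.0158  0.0919  0.032   0.0588  0.0946]
  fit x=a+b*y+c*z [ 0.0266 -0.0007  0.0024]
side yellow 414 [ 0.0127 -0.0569  0.0223  0.0435 -0.0456  0.0899  0.0596  0.0629  0.0974]
  fit x=a+b*y+c*z [ 0.0008 -0.0717  0.4782]
side blue 94 [ 0.082  -0.0589  0.0931  0.0849 -0.0136  0.0953  0.0913  0.0592  0.098 ]
  fit x=a+b*y+c*z [0. 0. 0.]
```

View pics/crop0.png

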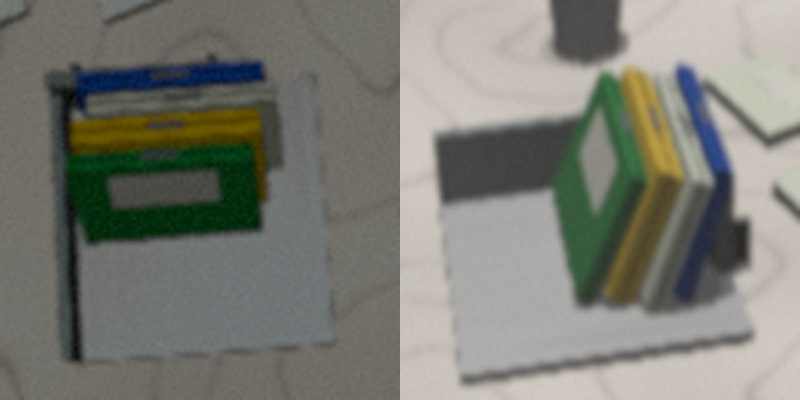

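```bash
cat >> h.py <<'E'
from scipy.spatial.transform import Rotation as R
Q=np.array([.5926,.0372,.0381])
def goal(sx,sy,z,tilt,reach=.073,roll=0):
    "rows values for tip at stand (sx,sy,z), tool tilted from vertical toward stand +x"
    Rz=R.from_euler('z',Q[2]); ca=np.radians(tilt)
    o=bot.get_obs(); c=R.from_quat(o['tool_rot'])
    T=Rz*R.from_euler('y',-ca)*R.from_matrix(np.array([[-1,0,0],[0,1,0],[0,0,-1.]]))*R.from_euler('z',roll)
    tip=np.r_[(Rz.apply([sx,sy,0])[:2]+Q[:2]),z]
    t=tip-reach*T.apply([0,0,1]); 
    print('tcp',t.round(4),'row',((t-o['eef_pos'])/.8).round(4),((T*c.inv()).as_rotvec()/2).round(4))
E
python3 - <<'E'
from h import *
goal(-.075,.014,.10,42); goal(-.075,.014,.02,42)
E
```

```text
tcp [0.4683 0.0465 0.1542] row [ 0.4376 -0.5492 -0.1871] [-0.0368 -0.3658  0.1322]
tcp [0.4683 0.0465 0.0742] row [ 0.4376 -0.5492 -0.2871] [-0.0368 -0.3658  0.1322]
```

```bash
python3 -m jog '[0.22,-0.27,0,-0.037,-0.366,0.132,0.22,-0.27,0,-0.037,-0.366,0.132,0.22,-0.27,0,-0.037,-0.366,0.132,0.22,-0.27,0,-0.037,-0.366,0.132,0.22,-0.27,0,-0.037,-0.366,0.132,0.22,-0.27,0,-0.037,-0.366,0.132,0.22,-0.27,0,-0.037,-0.366,0.132,0.22,-0.27,0,-0.037,-0.366,0.132,0.22,-0.27,0,-0.037,-0.366,0.132]' 1
python3 -c "
from h import *
goal(-.075,.014,.10,42)"
```

```text
clock: 1.95
eef_pos: [0.2943, 0.2681, 0.3038]
tool_rot: [-0.016, 0.933, 0.007, 0.358]
ft_force: [-0.1, 0.1, 1.0]
grip_width: 0.0854
grasp_force: 0.0
tcp [0.4683 0.0465 0.1542] row [ 0.2175 -0.2771 -0.1869] [-0.0004  0.      0.0016]
```

```bash
python3 -m jog '[0.2175,-0.277,-0.1,0,0,0.0016,0.2175,-0.277,-0.1,0,0,0.0016,0.2175,-0.277,-0.1,0,0,0.0016,0.2175,-0.277,-0.1,0,0,0.0016,0.2175,-0.277,-0.1,0,0,0.0016,0.2175,-0.277,-0.1,0,0,0.0016,0.2175,-0.277,-0.1,0,0,0.0016,0.2175,-0.277,-0.187,0,0,0.0016,0.2175,-0.277,-0.187,0,0,0.0016,0.2175,-0.277,-0.187,0,0,0.0016]'
python3 -c "
from h import *
goal(-.075,.014,.10,42);goal(-.06,.014,.02,42)
a=snap('side','s1')[0];a=cv2.resize(a[120:300,200:440],(800,600))[:,:,::-1];cv2.imwrite('pics/s1c.png',a)"
```

```text
clock: 2.78
eef_pos: [0.4655, 0.0472, 0.1472]
tool_rot: [-0.018, 0.936, 0.007, 0.351]
ft_force: [-1.8, 0.7, -2.1]
grip_width: 0.0851
grasp_force: 0.0
tcp [0.4683 0.0465 0.1542] row [ 0.0035 -0.0008  0.0088] [ 0.0006 -0.0073 -0.0004]
tcp [0.4833 0.047  0.0742] row [ 0.0222 -0.0001 -0.0912] [ 0.0006 -0.0073 -0.0004]
```

View pics/s1c.png

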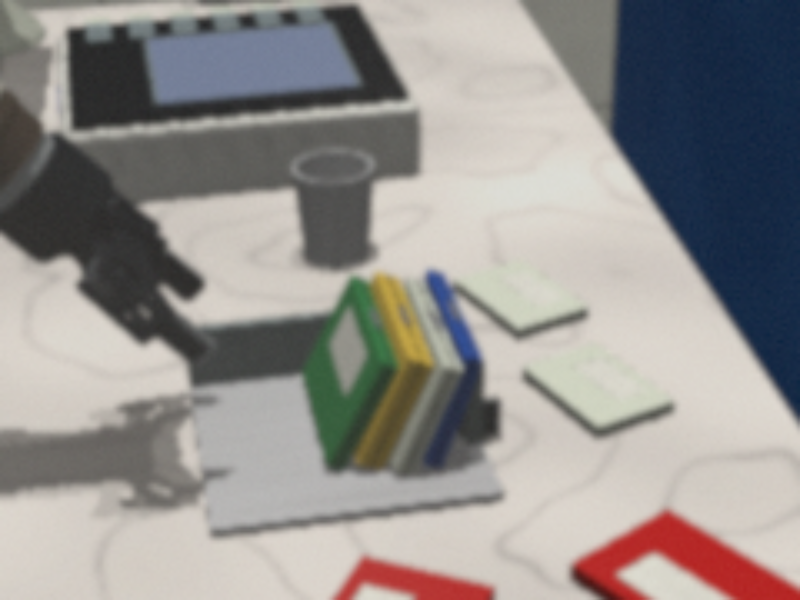

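The arm is in front of the stand, fingers open and clear of it (tips near (205, 350) in the crop). Going down behind green's foot.

```bash
python3 -m jog '[0.01,0,-0.05,0,0,0,0.02,0,-0.08,0,0,0,0.025,0,-0.098,0,0,0,0.025,0,-0.1,0,0,0,0.025,0,-0.1,0,0,0,0.025,0,-0.1,0,0,0]'
python3 -c "
from h import *
goal(-.045,.014,.014,42)
L=tostand(cloud('side',snap('side','s2')[1]),Q)
m=(L[...,0]<-.03)&(L[...,0]>-.12)&(abs(L[...,1])<.08)&(L[...,2]>.012)&(L[...,2]<.1)
A=L[m]; f=A[A[:,1]<.0]
for lo in(-.06,-.04,-.02,.0,.02,.04,.06):
  B=A[abs(A[:,1]-lo)<.01]; print(lo,len(B),B[:,2].min() if len(B) else 0,B[:,0].max() if len(B) else 0)"
```

```text
clock: 3.33
eef_pos: [0.4897, 0.0494, 0.0762]
tool_rot: [-0.02, 0.933, 0.008, 0.36]
ft_force: [0.9, -0.1, 0.3]
grip_width: 0.0853
grasp_force: 0.0
tcp [0.4983 0.0476 0.0682] row [ 0.0108 -0.0022 -0.0099] [-0.0002  0.0017 -0.0023]
-0.06 160 0.05931875907886841 -0.08334204958914632
-0.04 191 0.02867705004950194 -0.054890252600305896
-0.02 88 0.0455066773197399 -0.058604942036405316
0.0 13 0.01269886270737175 -0.030645988674551018
0.02 8 0.0850017718982864 -0.09522677619316741
0.04 31 0.0770138439472251 -0.08878558742360557
0.06 171 0.02698725918048861 -0.05525029471762419
```

```bash
python3 -m jog '[0.01,-0.002,-0.011,0,0,0,0.02,-0.002,-0.011,0,0,0,0.03,-0.001,-0.011,0,0,0,0.035,-0.001,-0.011,0,0,0,0.035,-0.001,-0.011,0,0,0]'; python3 -m jog '[0.003,0,0,0,0,0,0.006,0,0,0,0,0,0.009,0,0,0,0,0,0.012,0,0,0,0,0,0.015,0.0006,0,0,0,0,0.015,0.0006,0,0,0,0]'
```

```text
clock: 3.8
eef_pos: [0.5185, 0.0476, 0.0672]
tool_rot: [-0.019, 0.933, 0.007, 0.36]
ft_force: [0.2, -1.3, 0.5]
grip_width: 0.0854
grasp_force: 0.0
clock: 4.3
eef_pos: [0.5288, 0.0479, 0.0656]
tool_rot: [-0.019, 0.933, 0.007, 0.359]
ft_force: [-0.1, 0.1, -0.7]
grip_width: 0.0853
grasp_force: 0.0
```

```bash
python3 -m jog '[0.003,0,0,0,0,0,0.006,0,0,0,0,0,0.009,0,0,0,0,0,0.012,0,0,0,0,0,0.015,0.0006,0,0,0,0]';  python3 -m jog '[0.003,0,0,0,0,0,0.006,0,0,0,0,0,0.009,0,0,0,0,0,0.012,0,0,0,0,0]'; python3 -c "
from h import *
a=snap('side','s3')[0];b=snap('top','t3')[0]
cv2.imwrite('pics/c3.png',np.hstack([cv2.resize(a[165:285,235:355],(400,400)),cv2.resize(b[195:315,225:345],(400,400))])[:,:,::-1])"
```

```text
clock: 4.72
eef_pos: [0.5402, 0.0483, 0.0653]
tool_rot: [-0.019, 0.933, 0.007, 0.358]
ft_force: [-2.0, -0.7, -0.1]
grip_width: 0.0853
grasp_force: 0.8
clock: 5.05
eef_pos: [0.5492, 0.0483, 0.0648]
tool_rot: [-0.019, 0.934, 0.007, 0.358]
ft_force: [-3.0, 0.4, -0.3]
grip_width: 0.085
grasp_force: 1.1
```

View pics/c3.png

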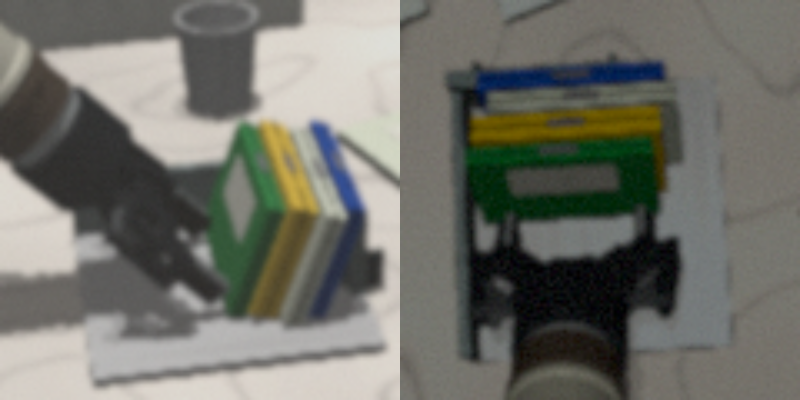

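```bash
for i in 1 ; do python3 -m jog '[0.003,0,0,0,0,0,0.006,0,0,0,0,0,0.009,0,0,0,0,0,0.012,0.0005,0,0,0,0]'; done; python3 -m jog '[0.0025,0,0,0,0,0,0.005,0,0,0,0,0,0.0075,0,0,0,0,0]' | grep -E 'eef|ft'; python3 -c "
from h import *
for c in('top','side'):
  im,d=snap(c,'x4'+c); L=tostand(cloud(c,d),Q); hsv=cv2.cvtColor(im,cv2.COLOR_RGB2HSV)
  for n,lo,hi in(('green',45,85),('yellow',18,35),('blue',100,130)):
    m=(abs(L[...,0])<.11)&(abs(L[...,1])<.1)&(L[...,2]>.012)&(hsv[...,0]>lo)&(hsv[...,0]<hi)&(hsv[...,1]>120); A=L[m]
    if len(A)<30: continue
    print(c,n,np.percentile(A,[2,98],axis=0).ravel().round(4)); A=A[A[:,2]<.09]
    if len(A)>60: print(np.linalg.lstsq(np.c_[np.ones(len(A)),A[:,1],A[:,2]],A[:,0],rcond=None)[0].round(4))"
```

```text
clock: 5.48
eef_pos: [0.559, 0.0486, 0.0649]
tool_rot: [-0.019, 0.934, 0.007, 0.358]
ft_force: [-3.4, -0.6, -0.2]
grip_width: 0.0851
grasp_force: 1.6
eef_pos: [0.5655, 0.0488, 0.0653]
ft_force: [-3.9, -0.1, -1.1]
top green [-0.0655 -0.0468  0.0269  0.0396  0.078   0.15  ]
[ 0.023  -0.0051 -0.0912]
top yellow [-0.0919 -0.0531  0.0359  0.0608  0.0752  0.1805]
top blue [-0.0734 -0.0545  0.0549  0.0905  0.0745  0.1569]
[ 0.031   0.3613 -0.4965]
side green [ 0.0298 -0.0433  0.0959  0.0367  0.0675  0.0997]
side yellow [ 0.0366 -0.0578  0.0188  0.0604  0.0625  0.1001]
[ 0.0218 -0.3327  0.1056]
side blue [ 0.0803 -0.0609  0.0951  0.0893  0.0597  0.0996]
```

```bash
for i in 1; do python3 -m jog '[0.002,0,0,0,0,0,0.004,0,0,0,0,0,0.006,0.0003,0,0,0,0]' | grep -E 'eef|ft_f'; done; python3 -m jog '[0.0015,0,0,0,0,0,0.003,0,0,0,0,0,0.004,0,0,0,0,0]' | grep -E 'eef|ft_f'
```

```text
eef_pos: [0.5702, 0.0489, 0.0654]
ft_force: [-3.3, 0.1, -1.5]
eef_pos: [0.5722, 0.049, 0.0651]
ft_force: [-16.2, 0.5, 9.1]
```

```bash
python3 -m jog '[-0.005,0,0,0,0,0,-0.02,0,0,0,0,0,-0.05,0,0,0,0,0,-0.1,0,0.03,0,0,0,-0.14,0,0.08,0,0,0]'; python3 -c "
from h import *
for c in('top','side'):
    im,d=snap(c,'x5'+c)
    for l in('backstop','fence','stand_heel'): print(c,l,[(round(r['confidence'],2),w(c,r['at']).round(4)) for r in bot.tip_of(l,c)[:1]])
a=cv2.imread('pics/x5side.png');b=cv2.imread('pics/x5top.png')
cv2.imwrite('pics/c5.png',np.hstack([cv2.resize(a[185:285,245:345],(400,400)),cv2.resize(b[195:315,225:345],(400,400))]))
goal(-.03,-.085,.14,78)"
```

```text
clock: 6.75
eef_pos: [0.4683, 0.0486, 0.1158]
tool_rot: [-0.019, 0.935, 0.007, 0.355]
ft_force: [0.3, 0.1, 1.4]
grip_width: 0.0853
grasp_force: 0.0
top backstop [(0.65, array([0.6801, 0.0706, 0.0749]))]
top fence [(0.83, array([0.5913, 0.1238, 0.059 ]))]
top stand_heel [(0.72, array([0.6728, 0.0496, 0.0079]))]
side backstop [(0.62, array([0.6768, 0.0673, 0.076 ]))]
side fence [(0.62, array([0.5935, 0.1267, 0.0583]))]
side stand_heel [(0.63, array([ 0.4966, -0.0617,  0.0131]))]
tcp [ 0.4945 -0.0516  0.1552] row [ 0.0285 -0.1258  0.0467] [ 0.0125 -0.3141 -0.0013]
```

View pics/c5.png

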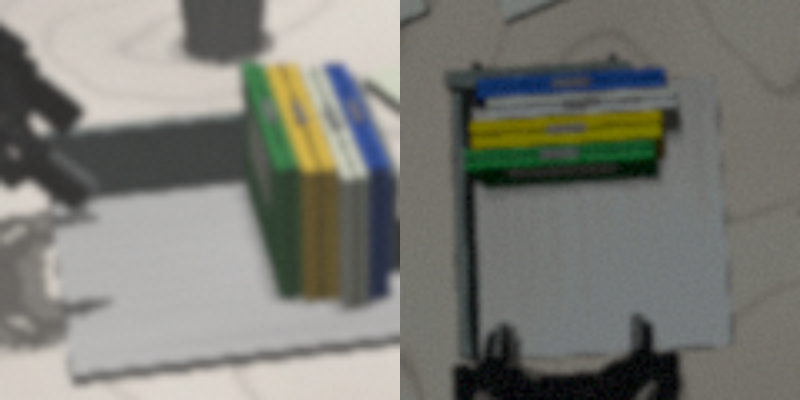

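The stand hasn't moved. In the crop the row is upright and packed. White (right end ~(680,105)) sticks out furthest, then blue, then yellow, and green looks flush. Next I'll push the -y ends towards the fence with the fingers vertical and shut.

```bash
python3 -c "
from h import *
print(bot.get_obs()['joint_pos'].round(3))
for r in(1.5708,-1.5708): goal(.073,-.09,.14,0,roll=r)
goal(.073,-.09,.033,0,roll=1.5708)
for c in('top','side'):
  d=np.load(f'pics/x5{c}.npy'); L=tostand(cloud(c,d),Q)
  m=(L[...,0]>.01)&(L[...,0]<.1)&(abs(L[...,1])<.1)&(L[...,2]>.092)&(L[...,2]<.106)
  A=L[m]
  for a in np.arange(.02,.09,.007):
    B=A[abs(A[:,0]-a)<.0035]; print(c,round(a,3),len(B),B[:,1].min().round(4) if len(B) else 0,B[:,1].max().round(4) if len(B) else 0)"
```

```text
[ 0.134  0.198 -0.985 -0.343 -0.063  0.069]
tcp [ 0.669 -0.05   0.213] row [ 0.2466 -0.1238  0.1189] [ 0.2752  0.2976 -0.7482]
tcp [ 0.669 -0.05   0.213] row [ 0.2466 -0.1238  0.1189] [-0.2974  0.275   0.7456]
tcp [ 0.669 -0.05   0.106] row [ 0.2466 -0.1238 -0.0148] [ 0.2752  0.2976 -0.7482]
top 0.02 0 0 0
top 0.027 151 -0.0469 0.0803
top 0.034 166 -0.0472 0.0801
top 0.041 169 -0.0522 0.08
top 0.048 171 -0.0524 0.0754
top 0.055 167 -0.053 0.0758
top 0.062 180 -0.0647 0.0752
top 0.069 162 -0.065 0.0636
top 0.076 173 -0.0652 0.0698
top 0.083 166 -0.0586 0.0697
side 0.02 0 0 0
side 0.027 60 -0.051 0.0796
side 0.034 84 -0.052 0.0774
side 0.041 89 -0.0565 0.0792
side 0.048 90 -0.0582 0.0704
side 0.055 86 -0.0558 0.0739
side 0.062 92 -0.0688 0.0751
side 0.069 87 -0.0684 0.0606
side 0.076 84 -0.065 0.0669
side 0.083 89 -0.063 0.0682
```

```bash
python3 -m jog '[0,-0.04,0.06,0.02,0.02,-0.053,0,-0.08,0.14,0.04,0.04,-0.107,0,-0.12,0.14,0.059,0.064,-0.16,0,-0.15,0.14,0.079,0.085,-0.214,0,-0.17,0.14,0.098,0.106,-0.267,0.03,-0.17,0.14,0.118,0.128,-0.321,0.06,-0.17,0.14,0.138,0.149,-0.374,0.1,-0.17,0.14,0.157,0.17,-0.428,0.14,-0.17,0.14,0.177,0.191,-0.481,0.18,-0.17,0.14,0.197,0.213,-0.535]' -1; python3 -c "
from h import *
print(bot.get_obs()['joint_pos'].round(3))
goal(.073,-.10,.14,0,roll=1.5708)"
```

```text
clock: 7.98
eef_pos: [0.6166, -0.0872, 0.228]
tool_rot: [0.515, 0.849, 0.002, 0.117]
ft_force: [1.7, -0.7, -0.6]
grip_width: -0.0001
grasp_force: 0.0
[-0.105  0.391 -0.009  0.956 -0.097  0.975]
tcp [ 0.6694 -0.0599  0.213 ] row [ 0.0659  0.0341 -0.0187] [ 0.0809  0.0864 -0.22  ]
```

```bash
python3 -m jog '[0.02,0.01,-0.01,0.02,0.022,-0.055,0.04,0.02,-0.02,0.04,0.043,-0.11,0.066,0.034,-0.02,0.06,0.065,-0.165,0.066,0.034,-0.03,0.081,0.0864,-0.22,0.066,0.034,-0.07,0.081,0.0864,-0.22,0.066,0.034,-0.11,0.081,0.0864,-0.22,0.066,0.034,-0.135,0.081,0.0864,-0.22,0.066,0.034,-0.15,0.081,0.0864,-0.22,0.066,0.034,-0.15,0.081,0.0864,-0.22]' ; python3 -c "
from h import *
goal(.073,-.10,.033,0,roll=1.5708);goal(.073,-.08,.033,0,roll=1.5708)"
```

```text
clock: 8.73
eef_pos: [0.6652, -0.0597, 0.104]
tool_rot: [0.692, 0.722, -0.003, -0.001]
ft_force: [-1.6, 0.6, -0.2]
grip_width: 0.0001
grasp_force: 0.0
tcp [ 0.6694 -0.0599  0.106 ] row [ 0.0052 -0.0003  0.0025] [ 0.001  -0.0027 -0.0027]
tcp [ 0.6686 -0.04    0.106 ] row [0.0042 0.0247 0.0025] [ 0.001  -0.0027 -0.0027]
```

```bash
python3 -m jog '[0.004,0.008,0.003,0,-0.0027,-0.0027,0.004,0.016,0.003,0,-0.0027,-0.0027,0.004,0.024,0.003,0,-0.0027,-0.0027]' | grep -E 'eef|ft_f'; python3 -m jog '[0,0.003,0,0,0,0,0,0.006,0,0,0,0,-0.0005,0.009,0,0,0,0,-0.0005,0.012,0,0,0,0,-0.0005,0.015,0,0,0,0]' | grep -E 'eef|ft_f';  python3 -m jog '[0,0.003,0,0,0,0,0,0.006,0,0,0,0]' | grep -E 'eef|ft_f'
```

```text
eef_pos: [0.6726, -0.0399, 0.1155]
ft_force: [0.8, -0.3, 0.8]
eef_pos: [0.6704, -0.0288, 0.1136]
ft_force: [-0.9, -2.3, -0.4]
eef_pos: [0.6703, -0.024, 0.1132]
ft_force: [0.8, -3.0, 1.7]
```

```bash
python3 -m jog '[0,0.002,0,0,0,0,0,0.004,0,0,0,0,0,0.006,0,0,0,0]' | grep -E 'eef|ft_f'; python3 -m jog '[0,0.001,0,0,0,0,0,0.002,0,0,0,0]' | grep -E 'eef|ft_f'; python3 -m jog '[0,0.001,0,0,0,0,0,0.002,0,0,0,0]' | grep -E 'eef|ft_f'
```

```text
eef_pos: [0.6702, -0.0191, 0.113]
ft_force: [0.1, -3.9, 1.0]
eef_pos: [0.6702, -0.0175, 0.113]
ft_force: [-0.3, -4.5, 0.2]
eef_pos: [0.6701, -0.0159, 0.1129]
ft_force: [-1.2, -3.3, 1.0]
```

```bash
for i in 1; do python3 -m jog '[0,0.001,0,0,0,0,0,0.001,0,0,0,0]' | grep -E 'eef|ft_f'; done; python3 -m jog '[0,0.001,0,0,0,0,0,0.001,0,0,0,0]' | grep -E 'eef|ft_f'
```

```text
eef_pos: [0.6701, -0.0152, 0.1129]
ft_force: [-1.1, -4.5, 1.0]
eef_pos: [0.6701, -0.0152, 0.1129]
ft_force: [-1.4, -6.5, 0.1]
```

```bash
python3 -m jog '[0,0.001,0,0,0,0,0,0.001,0,0,0,0]' | grep -E 'eef|ft_f'; python3 -c "
from h import *
L=tostand(cloud('top',snap('top','x6')[1]),Q)
m=(L[...,0]>.01)&(L[...,0]<.1)&(abs(L[...,1])<.1)&(L[...,2]>.092)&(L[...,2]<.106);A=L[m]
for a in np.arange(.027,.09,.007):
    B=A[abs(A[:,0]-a)<.0035]; print(round(a,3),len(B),B[:,1].max().round(4))"
```

```text
eef_pos: [0.6701, -0.0151, 0.1129]
ft_force: [-1.6, -8.0, 0.6]
0.027 21 0.0856
0.034 25 0.085
0.041 28 0.0871
0.048 29 0.087
0.055 32 0.0868
0.062 37 0.0868
0.069 37 0.0864
0.076 40 0.086
0.083 45 0.0886
```

```bash
python3 -m jog '[0,-0.008,0,0,0,0,0,-0.016,0,0,0,0,-0.022,-0.016,0,0,0,0,-0.044,-0.017,0,0,0,0,-0.044,-0.013,0,0,0,0,-0.044,-0.009,0,0,0,0]' | grep -E 'eef|ft_f'; python3 -m jog '[0,0.002,0,0,0,0,0,0.004,0,0,0,0]' | grep -E 'eef|ft_f'
```

```text
eef_pos: [0.6348, -0.0203, 0.1132]
ft_force: [0.6, 0.2, -0.3]
eef_pos: [0.6364, -0.0169, 0.1135]
ft_force: [-0.5, -1.2, 0.4]
```

```bash
python3 -m jog '[0,0.001,0,0,0,0,0,0.002,0,0,0,0]' | grep -E 'eef|ft_f'; python3 -m jog '[0,0.001,0,0,0,0,0,0.001,0,0,0,0]' | grep -E 'eef|ft_f'
```

```text
eef_pos: [0.6362, -0.0165, 0.1134]
ft_force: [0.2, -6.1, 2.3]
eef_pos: [0.636, -0.0165, 0.1134]
ft_force: [0.2, -6.5, 1.3]
```

```bash
python3 -m jog '[0,-0.01,0,0,0,0,0,-0.05,0,0,0,0,0,-0.09,0.03,0,0,0,0,-0.1,0.08,0,0,0,-0.04,-0.1,0.13,0,0,0,-0.08,-0.1,0.15,0,0,0,-0.12,-0.1,0.15,0,0,0,-0.16,-0.1,0.15,0,0,0]' | grep -E 'eef|ft_f'; python3 -c "
from h import *
for c in('top','side'):
  im,d=snap(c,'x7'+c); L=tostand(cloud(c,d),Q)
  m=(L[...,0]>.01)&(L[...,0]<.1)&(abs(L[...,1])<.1)&(L[...,2]>.092)&(L[...,2]<.106);A=L[m]
  for a in np.arange(.027,.09,.007):
    B=A[abs(A[:,0]-a)<.0035]; print(c,round(a,3),len(B),B[:,1].min().round(4),B[:,1].max().round(4))
  for l in('backstop','fence'): print(c,l,[(round(r['confidence'],2),w(c,r['at']).round(4)) for r in bot.tip_of(l,c)[:1]])
a=cv2.imread('pics/x7side.png');b=cv2.imread('pics/x7top.png')
cv2.imwrite('pics/c7.png',np.hstack([cv2.resize(a[185:285,245:345],(400,400)),cv2.resize(b[195:315,225:345],(400,400))]))
goal(-.06,.014,.10,42);print(bot.get_obs()['clock'])"
```

```text
eef_pos: [0.5067, -0.0952, 0.2351]
ft_force: [-0.5, -0.3, -0.2]
top 0.027 164 -0.0402 0.0874
top 0.034 168 -0.0403 0.0873
top 0.041 171 -0.0408 0.087
top 0.048 174 -0.0411 0.0871
top 0.055 165 -0.0415 0.0867
top 0.062 175 -0.0416 0.0866
top 0.069 166 -0.042 0.0864
top 0.076 172 -0.0404 0.086
top 0.083 168 -0.0407 0.088
top backstop [(0.92, array([0.6799, 0.0722, 0.0706]))]
top fence [(0.96, array([0.591 , 0.1243, 0.0554]))]
side 0.027 58 -0.0423 0.0876
side 0.034 87 -0.0451 0.085
side 0.041 83 -0.0452 0.0825
side 0.048 89 -0.0457 0.0885
side 0.055 83 -0.0458 0.088
side 0.062 87 -0.0449 0.086
side 0.069 81 -0.0447 0.0863
side 0.076 84 -0.0443 0.0854
side 0.083 84 -0.0447 0.0844
side backstop [(0.68, array([0.6795, 0.0678, 0.0755]))]
side fence [(0.71, array([0.5924, 0.1272, 0.0579]))]
tcp [0.4833 0.047  0.1542] row [-0.0313  0.1776 -0.099 ] [-0.2788 -0.2916  0.7449]
12.6667
```

View pics/c7.png

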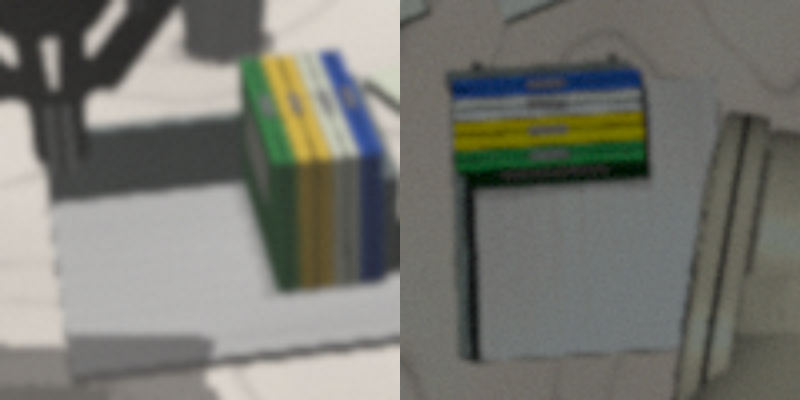

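The row is upright with its ends aligned. Final gentle push at the feet to close any gap.

```bash
python3 -m jog '[-0.02,0,0,-0.02,-0.021,0.053,-0.04,0,0,-0.04,-0.042,0.106,-0.06,0.02,0,-0.06,-0.062,0.16,-0.06,0.05,0,-0.08,-0.083,0.213,-0.06,0.08,0,-0.1,-0.104,0.266,-0.06,0.11,0,-0.12,-0.125,0.319,-0.06,0.14,0,-0.139,-0.146,0.372,-0.06,0.16,0,-0.159,-0.167,0.426,-0.06,0.1776,0,-0.179,-0.187,0.479,-0.06,0.1776,0,-0.199,-0.208,0.532]' 1 | grep -E 'eef'; python3 -c "
from h import *
goal(-.06,.014,.10,42)"
```

```text
eef_pos: [0.4609, 0.0502, 0.2339]
tcp [0.4833 0.047  0.1542] row [ 0.028  -0.004  -0.0995] [-0.0783 -0.0824  0.2085]
```

```bash
python3 -m jog '[0,-0.004,0,-0.02,-0.021,0.052,0,-0.004,0,-0.039,-0.041,0.104,0,-0.004,0,-0.059,-0.062,0.156,0,-0.004,0,-0.078,-0.082,0.2085,0,-0.004,-0.05,-0.078,-0.082,0.2085,0,-0.004,-0.1,-0.078,-0.082,0.2085,0.01,-0.004,-0.15,-0.078,-0.082,0.2085,0.02,-0.004,-0.19,-0.078,-0.082,0.2085,0.028,-0.004,-0.2,-0.078,-0.082,0.2085,0.028,-0.004,-0.2,-0.078,-0.082,0.2085]' | grep -E 'eef|ft_f'; python3 -c "
from h import *
goal(-.005,.014,.012,42)"
```

```text
eef_pos: [0.482, 0.0441, 0.0686]
ft_force: [0.2, 0.3, 0.1]
tcp [0.5383 0.0491 0.0662] row [ 0.0703  0.0063 -0.0029] [-0.0006 -0.0051  0.0049]
```

```bash
python3 -m jog '[0.02,0.004,-0.002,0,-0.005,0.005,0.04,0.005,-0.002,0,-0.005,0.005,0.06,0.006,-0.002,0,-0.005,0.005,0.08,0.006,-0.002,0,-0.005,0.005,0.095,0.0065,-0.002,0,-0.005,0.005,0.098,0.0065,-0.002,0,-0.005,0.005,0.098,0.0065,-0.002,0,-0.005,0.005]' | grep -E 'eef|ft_f|tool'; python3 -m jog '[0.001,0,0,0,0,0,0.002,0,0,0,0,0,0.003,0,0,0,0,0,0.004,0,0,0,0,0]' | grep -E 'eef|ft_f'; python3 -m jog '[0.001,0,0,0,0,0,0.002,0,0,0,0,0]' | grep -E 'eef|ft_f'
```

```text
eef_pos: [0.5621, 0.0495, 0.0735]
tool_rot: [-0.017, 0.931, 0.008, 0.364]
ft_force: [-0.3, -0.4, -1.0]
eef_pos: [0.5625, 0.0491, 0.0714]
ft_force: [0.2, 0.0, -0.3]
eef_pos: [0.5645, 0.0491, 0.0714]
ft_force: [0.4, 0.1, -0.3]
```

```bash
python3 -m jog '[0,0,-0.005,0,0,0,0.002,0,-0.007,0,0,0,0.004,0,-0.007,0,0,0,0.004,0,-0.007,0,0,0]' | grep -E 'eef|ft_f'; python3 -m jog '[0.001,0,0,0,0,0,0.0015,0,0,0,0,0,0.002,0,0,0,0,0]' | grep -E 'eef|ft_f'
```

```text
eef_pos: [0.5682, 0.0491, 0.0656]
ft_force: [0.3, -0.7, 0.5]
eef_pos: [0.5696, 0.0491, 0.0659]
ft_force: [-0.2, 0.3, 0.3]
```

```bash
python3 -m jog '[0.001,0,0,0,0,0,0.0015,0,0,0,0,0]' | grep -E 'eef|ft_f'
```

```text
eef_pos: [0.5708, 0.0491, 0.066]
ft_force: [0.0, 0.4, 0.6]
```

```bash
python3 -m jog '[0.001,0,0,0,0,0,0.001,0,0,0,0,0]' | grep -E 'eef|ft_f';python3 -m jog '[0.001,0,0,0,0,0,0.001,0,0,0,0,0]' | grep -E 'eef|ft_f'
```

```text
eef_pos: [0.5715, 0.0491, 0.0658]
ft_force: [0.5, -0.2, 0.6]
eef_pos: [0.5718, 0.0491, 0.0656]
ft_force: [-2.8, 0.2, 0.8]
```

```bash
python3 -m jog '[0.0007,0,0,0,0,0,0.0007,0,0,0,0,0]' | grep -E 'eef|ft_f'
```

```text
eef_pos: [0.5719, 0.0491, 0.0653]
ft_force: [-4.9, 0.7, 1.8]
```

```bash
python3 -m jog '[0.001,0,0,0,0,0,0.001,0,0,0,0,0]' | grep -E 'eef|ft_f'
```

```text
eef_pos: [0.5719, 0.049, 0.0649]
ft_force: [-5.6, 0.5, 3.2]
```

Solid contact at the same point as before, so the row is packed. Retreating and checking.

```bash
python3 -m jog '[-0.004,0,0,0,0,0,-0.02,0,0,0,0,0,-0.06,0,0,0,0,0,-0.1,0,0.03,0,0,0,-0.14,0,0.08,0,0,0,-0.17,0,0.13,0,0,0,-0.19,0,0.17,0,0,0,-0.19,0,0.17,0,0,0,-0.19,0,0.17,0,0,0]' | grep -E 'clock|eef|ft_f'; python3 -c "
from h import *
for c in('top','side'):
  im,d=snap(c,'x9'+c); L=tostand(cloud(c,d),Q)
  m=(L[...,0]>.01)&(L[...,0]<.1)&(abs(L[...,1])<.1)&(L[...,2]>.092)&(L[...,2]<.106);A=L[m]
  print(c,[(round(a,3),A[abs(A[:,0]-a)<.0035][:,1].min().round(4)) for a in np.arange(.027,.09,.007)])
  for l in('backstop','fence','reagent','pot','dish'): print(c,l,[(round(r['confidence'],2),w(c,r['at']).round(4)) for r in bot.tip_of(l,c)[:1]])
a=cv2.imread('pics/x9side.png');b=cv2.imread('pics/x9top.png')
cv2.imwrite('pics/c9.png',np.hstack([cv2.resize(a[185:285,245:345],(400,400)),cv2.resize(b[195:315,225:345],(400,400))]))"
```

```text
clock: 17.58
eef_pos: [0.4229, 0.0495, 0.2076]
ft_force: [0.3, -0.2, 1.3]
top [(np.float64(0.027), np.float64(-0.0399)), (np.float64(0.034), np.float64(-0.0404)), (np.float64(0.041), np.float64(-0.0408)), (np.float64(0.048), np.float64(-0.0412)), (np.float64(0.055), np.float64(-0.0414)), (np.float64(0.062), np.float64(-0.0417)), (np.float64(0.069), np.float64(-0.042)), (np.float64(0.076), np.float64(-0.0404)), (np.float64(0.083), np.float64(-0.0408))]
top backstop [(0.74, array([0.6785, 0.0712, 0.0729]))]
top fence [(0.63, array([0.5915, 0.1263, 0.0569]))]
top reagent [(0.97, array([ 6.251e-01, -3.426e-01,  4.000e-04]))]
top pot [(0.74, array([ 0.6263,  0.3351, -0.0027]))]
top dish [(0.79, array([ 0.4395, -0.4495,  0.0007]))]
side [(np.float64(0.027), np.float64(-0.0427)), (np.float64(0.034), np.float64(-0.046)), (np.float64(0.041), np.float64(-0.0455)), (np.float64(0.048), np.float64(-0.046)), (np.float64(0.055), np.float64(-0.0463)), (np.float64(0.062), np.float64(-0.044)), (np.float64(0.069), np.float64(-0.045)), (np.float64(0.076), np.float64(-0.0455)), (np.float64(0.083), np.float64(-0.0465))]
side backstop [(0.8, array([0.6779, 0.0673, 0.0782]))]
side fence [(0.71, array([0.5931, 0.1264, 0.0573]))]
side reagent [(0.94, array([ 0.6241, -0.3436,  0.0007]))]
side pot [(0.75, array([0.626 , 0.3397, 0.0045]))]
side dish [(0.85, array([ 0.4408, -0.4434, -0.0021]))]
```

View pics/c9.png

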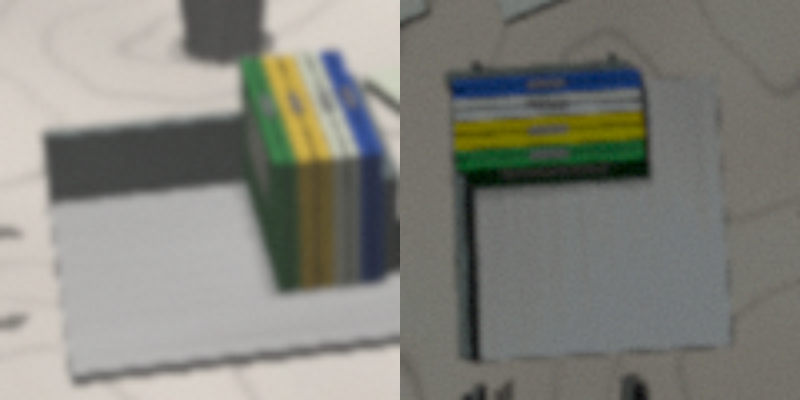

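All four cases are upright and packed, with ends flush. The stand and the bystanders haven't moved.

```bash
python3 -c "
from workcell import bot
print(bot.job_done())"
```

```text
the job is handed in; nothing more can be done
None
```

The job is handed in at about 18 s of the 64 s limit: all four cases stand upright against the backstop with their ends flush to the fence, and in the last camera check the stand, bottle, pot and dish were where they started; the verdict was not shown, and the first push peaked at about 16 N, close to the stand's 18 N slide limit.

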